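# Prop open the specimen chest

### The job

Prop the lid of the grey specimen chest open: take the prop rod on its side by the cross handle, raise the lid with the rod, then work the rod's foot along its track until it drops fully into the holding hole, and let go so that the lid stands open on the rod. The hole has to be found by feel or by eye; do not force the rod against the track (about 25 N is too much), and leave the other things on the bench as they are.

Things in the scene. Friction and masses are not known exactly. Their poses are not given: they have to be found in the camera images.
- chest: Fixed grey steel chest, 240 x 240 mm, 180 mm high, under a white lid. Origin: centre of its underside, on the bench; x: from its front to its rear (hinge) side, y: to its left, z up. The lid's hinge line runs along y at x = +115, z = 190 mm. The foot's track runs along the right flank at y = -145 mm. The lane 110 mm beyond the track is clear.
- track_mid (a point): Track: aluminium strip, 228 mm long, top face 50 mm above the bench, between steel cheeks (32 mm wide over all, tops at 56 mm). This point: mid-track on the top face, chest x = -6, y = -145 mm. The strip has one holding hole, 18 mm along the track, 16 wide, 13 deep. The strip is adjustable: the hole's centre is up to 20 mm either way along the track from here, not measured; feel or look for it.
- lid (a joint): Lid hinge angle in rad: 0 closed, grows as the front edge rises (limit 1.4). The lid is a 250 x 250 x 10 mm plate, 0.7 kg within 25 %. The hinge is damped (1.8 N m s/rad), so the lid sinks rather than slams, but does not stay up by itself: its weight pushes the rod's foot down with about 3 to 8 N. With the foot seated it stands at about 0.5 to 0.6 rad.
- rod: Steel prop rod, 10 mm thick, 270 mm from pivot to foot tip. Origin: its pivot on the lid, 210 mm from the hinge line (lid closed: chest x = -95, y = -145, z = 190 mm). x: along the rod to the foot. It turns only in the track's plane; stiff pivot (0.15 N m); at the start it points rearward, drooping 0.15 to 0.42 rad. It turns 0 to 1.6 rad from the lid. Pushed lengthwise it lifts the lid.
- rod_handle (a point): Where to grip: on the axis of the cross handle, a round steel pin 12 mm thick, 92 mm long, with a black 16 mm end collar, that sticks out square from the rod to the chest's right (-y), 200 mm from the pivot. This point lies 62 mm out from the rod's axis, 87 mm outside the chest's flank. The pin can turn between the fingers; held loosely, the foot rests on the track by the lid's weight.
- rod_foot (a point): The rounded tip (radius 5 mm) of the rod, 270 mm from the pivot. It is 50 mm above the bench when it stands on the strip, about 37 mm at the bottom of the holding hole. Strip and tip are slippery (friction about 0.12): let go on the bare strip, the foot slides rearward and the lid sinks. The seated rod leans 0.1 to 0.35 rad from upright, its foot rearmost.
- mount: Bystander: black resin specimen mount, 40 mm across, 22 mm high.
- reagent: Bystander: amber bottle, 60 mm across, 130 mm high.
- beaker: Bystander: glass beaker, 70 mm across, 90 mm high.
- wrench: Bystander: wrench lying on the bench.
- flask: Bystander: conical flask, 84 mm across, 132 mm high.
- case: Bystander: white plastic case 90 x 130 x 35 mm.
- gauge: Bystander: steel gauge block 50 x 30 x 20 mm.

How it is judged (in metres and radians):
On the way, in this order (a step that is already met when the one before it is completed fails the run):
1. the lid is raised with the rod (hinge above 0.25 rad) (value of joint lid above 0.25 rad), for 0.2 s.
2. the rod's foot has dropped into the holding hole with the lid up (z of rod_foot in the frame of chest below 0.041 m and x of rod_foot in the frame of chest between -0.055 and 0.045 m and value of joint lid above 0.4 rad), for 0.3 s.
At the end, for the whole second after the job is handed in: The rod's foot tip is in the holding hole, at least 9 mm below the strip's top face (chest frame z below 41 mm, x between -55 and +45 mm); the lid stands above 0.4 rad on the rod, everything at rest and let go (all of step 2 and linear speed of rod below 0.02 m/s and velocity of joint lid between -0.05 and 0.05 rad/s); the robot touches nothing.
It fails at once if the rod is pressed against the track with more than 25 N (contact force between rod and chest above 25 N).
It fails at once if a bystander is moved by more than 20 mm (distance of any of mount, reagent, beaker, wrench, flask, case, gauge from where it was at the start of the episode above 0.02 m).
It also fails if it takes over 64 s, if anything falls off the work surface, if the arm or the gripper's body presses on something with over 40 N, if the wrist force passes 120 N, or if a joint passes its speed limit or range.

### The arm

A 6-joint arm with a two-finger parallel gripper is mounted at the origin on the work surface. World frame = base frame: x ahead of the robot, y to its left, z up, the work surface at z = 0. Lengths are in mm, angles in rad, forces in N, time in s.
With the tool pointing down it reaches from about 325 to 850 mm from the base axis. Payload 15.5 kg.
Tool frame: the origin (TCP) lies on the centre line of the jaws, within the pads' length; the fingertips stand 22 mm ahead of it and the grasp point (between the pads) lies 3 mm ahead of it; z points along the fingers, y is the line along which they close (so a half turn about z gives the same grasp; the last joint's range is limited). The gripper opens to 91 mm and grips with 3 to 60 N. Pads are 32 mm wide; open, the fingers measure 118 mm over their backs; the gripper's body (76 mm by 178 mm) begins 60 mm behind the grasp point.
Start: joints at [1.046, 0.494, 1.345, -0, 1.302, -0.096], TCP at [260.426, 568.159, 235.915] pointing down, gripper open.
Joint ranges: [-2.91, 2.91], [-0.82, 2.16], [0.22, 2.67], [-1.22, 4.37], [0.12, 2.79], [-3.08, 3.08]. Speed limits (rad/s): [1.89, 1.89, 2.57, 3.01, 3.01, 3.01].

### API

Orientations are given as a unit quaternion [w, x, y, z].
In Python, from station import readout, vision, job_done gives the robot as it stands.
- The arm moves only by the shell command python3 -m jog 'ROWS' [FORCE]. ROWS is JSON, a list of rows, each an object of numbers: "x", "y", "z": the shift along the tool's x, y, z in cm; "rx", "ry", "rz": the turn, a rotation vector about the tool's x, y, z in rad; "grip": the finger opening in cm, from 0 to 9.12. In form: [{"x": .., "y": .., "z": .., "rx": .., "ry": .., "rz": .., "grip": ..}, ...]. A call has 1 to 12 rows; each row shifts and turns the commanded pose from where the row before left it, along the tool's axes as they then stand; what a row does not reach is not made up. A row lasts 1/12 s, in which the tool goes at most 41.7 mm and 7.16 degrees, less where a joint would pass 70% of its speed; a pose out of reach is approached as far as the arm can. A call is refused whole if a number of a shift passes 4.17 or a number of a turn 0.125, either way. A call with a gripper value outside its range is refused whole. The fingers move at their own pace and stop on an object; FORCE is the grip in N (left out, the last holds). Time passes only in rows, so rows that do not move let the fingers close. It gives the time, the measured TCP pose, the force, the opening and the grip force at its end, in the units of the state.
- readout.get_state(): the state, without advancing time (a new reading comes with each control period).
- vision.read_camera(name): name is "scene" or "top" or "wrist"; returns (picture, depth): 400x640x3 uint8, blue, green, red; 400x640 float32, mm along the optical axis (not along the pixel's ray), 0 where there is no reading.
- vision.camera_params(name): a dict with "intrinsics" (3x3 intrinsics, pixels), "k1" (the pictures are not rectified: a ray, as slopes to the right and down, at radius r is drawn at 1 + k1 r^2 times it, then the intrinsics apply), "extrinsics" (4x4, takes a point from camera to world coordinates); the wrist camera has in their place "hand_eye" (4x4, takes a point from camera to tool coordinates, whose origin is the TCP and whose axes are the flange's). Camera axes: x right, y up, looking along -z (the intrinsics and any distortion apply to the point x, -y, -z); pixel columns grow to the right and rows downward; lengths in mm; the calibration is good to about 2 mm. A picture is of the moment at which its call begins: read the wrist's pose just before it. camera_params takes no time and is no camera call.
- job_done(): hands the job in; it is judged then, once.
The state is a dict: "time": time; "joints": joint angles; "qd": joint speeds; "joint_torque": joint torques, N m; "position": TCP position; "tool_rot": TCP orientation; "contact_force": force on the tool from outside, world axes, zero at the start; "wrist_torque": the same for the moment, N m; "finger_gap": finger opening in mm; "finger_force": force on a finger pad.
Only numpy, scipy, OpenCV 4.12 (cv2) and the standard library are available. Lean on these libraries where they do the work, as an engineer would, in place of code of your own. Each camera call takes 0.05 s, during which the arm holds its last target. There are 200 camera calls.

## Working session

There is one attempt and no reset: what is moved stays moved. The work goes in short steps, Python scripts to look and compute and a shell command to move; the robot and the scene stay as the last step left them, time stands still between calls to the robot, and variables do not carry over. Pictures are saved under pics/ and viewed, at most 10 in all, crops included, and the job is handed in when it is done.

```bash
mkdir -p pics
cat > h.py <<'E'
import numpy as np, cv2
from station import readout, vision
from scipy.spatial.transform import Rotation as R
def rot(s=None):
    s=s or readout.get_state(); w,x,y,z=s["tool_rot"]; return R.from_quat([x,y,z,w])
def world(name,s,p):
    c=vision.camera_params(name)
    if name=="wrist":
        T=np.eye(4);T[:3,:3]=rot(s).as_matrix();T[:3,3]=s["position"];E=T@np.array(c["hand_eye"])
    else: E=np.array(c["extrinsics"])
    return c,E
def ray(name,s,uv):
    c,E=world(name,s,None); K=np.array(c["intrinsics"])
    u=cv2.undistortPoints(np.array(uv,float).reshape(-1,1,2),K,np.array([c["k1"],0,0,0,0.]))[:,0]
    d=np.c_[u[:,0],-u[:,1],-np.ones(len(u))]
    return E[:3,3], d@E[:3,:3].T
def plane(name,s,uv,z):
    o,d=ray(name,s,uv); return o+d*((z-o[2])/d[:,2])[:,None]
def pts(name,s,uv,depth):
    o,d=ray(name,s,uv); uv=np.array(uv,int).reshape(-1,2)
    return o+d*depth[uv[:,1],uv[:,0]][:,None]
def snap(name,tag):
    s=readout.get_state(); im,dp=vision.read_camera(name)
    cv2.imwrite(f"pics/{tag}.png",im); np.savez(f"pics/{tag}.npz",dp=dp,s=np.array(s,dtype=object)); return s,im,dp
E
python3 - <<'E'
from h import *
print(readout.get_state())
for n in("scene","top"): snap(n,n+"0"); print(vision.camera_params(n))
print(vision.camera_params("wrist"))
E
```

```text
{'time': 0.0, 'joints': array([ 1.04546503e+00,  4.94180494e-01,  1.34612746e+00,  8.91290456e-06,
        1.30251673e+00, -9.54863133e-02]), 'qd': array([-0.00010251, -0.00052518, -0.00074481,  0.00042541,  0.00115228,
        0.00047181]), 'joint_torque': array([-3.52181487e-03, -8.78803968e+01, -3.81867814e+01,  7.01443618e-02,
        5.32036205e-02, -9.93656067e-05]), 'position': array([260.26283817, 567.83942436, 235.34117374]), 'tool_rot': array([-1.92251466e-04,  2.13272821e-01,  9.76992489e-01, -5.85262515e-04]), 'contact_force': array([-0.05374765, -0.29830036,  0.54907042]), 'wrist_torque': array([-0.01389647, -0.0145917 ,  0.00397925]), 'finger_force': 0.0, 'finger_gap': 90.92090029776769}
{'intrinsics': array([[412.88578919,   0.        , 316.58506728],
       [  0.        , 412.88578919, 198.12666137],
       [  0.        ,   0.        ,   1.        ]]), 'k1': 0.008147733634858465, 'extrinsics': array([[ 2.14469436e-01, -8.23412445e-01,  5.25352078e-01,
         1.20438699e+03],
       [ 9.76699211e-01,  1.85117119e-01, -1.08583162e-01,
        -1.06928989e+02],
       
[... 571 characters left out ...]
  9.29125515e-02,  9.95669515e-01,
         1.77321827e+03],
       [ 0.00000000e+00,  0.00000000e+00,  0.00000000e+00,
         1.00000000e+00]])}
{'intrinsics': array([[300.59568944,   0.        , 317.47738409],
       [  0.        , 300.59568944, 203.28924028],
       [  0.        ,   0.        ,   1.        ]]), 'k1': -0.011812647619266875, 'hand_eye': array([[-3.42046973e-04,  9.70931021e-01,  2.39359218e-01,
         6.73973801e+01],
       [ 9.99999927e-01,  3.73047269e-04, -8.42090740e-05,
        -1.35357992e-01],
       [-1.71053505e-04,  2.39359171e-01, -9.70931078e-01,
        -1.49393972e+02],
       [ 0.00000000e+00,  0.00000000e+00,  0.00000000e+00,
         1.00000000e+00]])}
```

View pics/scene0.png

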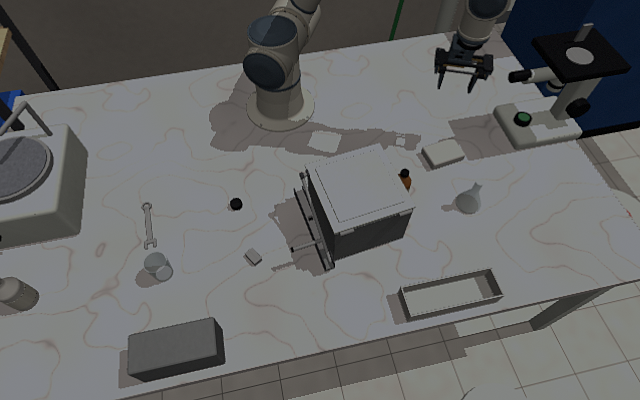

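View pics/top0.png

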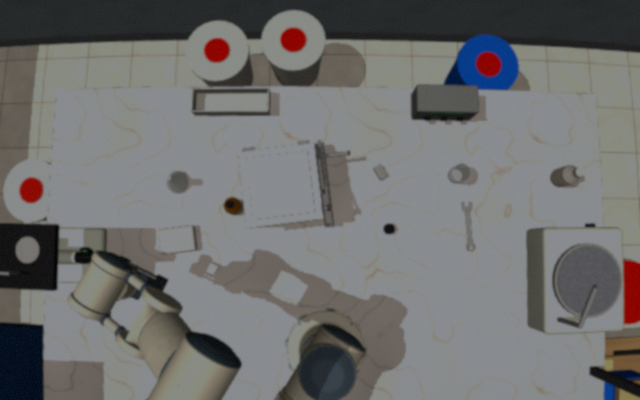

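The scene picture shows the chest at centre (lid about 310-410, 150-220), with the track and rod on its right flank. In the top view the lid spans roughly (238-324, 143-225), and the cross handle sticks out near (345, 155). The mount is at (389, 229), the gauge at (380, 171).

Run:
```python
from h import *
for n in("scene","top"):
    dp=np.load(f"pics/{n}0.npz")["dp"]; vv,uu=np.mgrid[0:400,0:640]
    uv=np.c_[uu.ravel(),vv.ravel()]; P=pts(n,None,uv,dp)
    m=(dp.ravel()>0)&(P[:,2]>183)&(P[:,2]<212)&(abs(P[:,1]-140)<230)&(abs(P[:,0]-480)<230)
    mk=m.reshape(400,640).astype(np.uint8); k,l,st,_=cv2.connectedComponentsWithStats(mk)
    i=1+np.argmax(st[1:,4]); q=P[(l==i).ravel()]
    print(n,len(q),np.median(q[:,2]),cv2.minAreaRect(q[:,:2].astype(np.float32)))
    # things right of chest at height 90..190
    m=(dp.ravel()>0)&(P[:,2]>60)&(P[:,2]<183)&(P[:,1]<60)&(P[:,1]>-120)&(P[:,0]>400)&(P[:,0]<700)
    for a,b in zip(uv[m][::8],P[m][::8]): print(a,b.round())
im=cv2.imread("pics/scene0.png")[170:280,230:350]; a=cv2.resize(im,None,fx=5,fy=5,interpolation=cv2.INTER_CUBIC)
cv2.imwrite("pics/c1.png",cv2.convertScaleAbs(a,alpha=1.5))
```

```text
scene 6291 197.51140821129206 ((567.2150268554688, 139.19290161132812), (263.2691345214844, 276.5355224609375), 7.35394287109375)
[307 177] [492.  12. 182.]
[310 180] [493.  21. 164.]
[302 183] [508.  -7. 179.]
[309 184] [480.  19. 126.]
[309 185] [479.  19. 118.]
[308 186] [470.  17. 100.]
[308 187] [467.  18.  90.]
[306 188] [530.   1. 181.]
[304 189] [525.  -5. 170.]
[312 189] [508.  23. 136.]
[311 190] [495.  22. 112.]
[309 191] [479.  18.  83.]
[307 192] [539.   2. 172.]
[315 192] [535.  27. 158.]
[313 193] [517.  24. 128.]
[311 194] [497.  21.  92.]
[308 195] [546.   3. 167.]
[316 195] [546.  28. 158.]
[314 196] [526.  25. 123.]
[311 197] [495.  21.  71.]
[308 198] [556.   1. 167.]
[316 198] [543.  28. 136.]
[314 199] [528.  25. 108.]
[311 200] [560.   9. 158.]
[308 201] [563.  -0. 160.]
[316 201] [542.  28. 119.]
[314 202] [525.  25.  87.]
[311 203] [571.   7. 160.]
[319 203] [572.  31. 152.]
[316 204] [544.  27. 103.]
[314 205] [524.  25.  67.]
[311 206] [577.   6. 152.]
[319 206] [570.  31. 132.]
[316 207] [543.  27.  85.]
[313 208] [585.  10. 152.]
[322 208] [598.  34. 165.
[... 2534 characters left out ...]
331 155] [673. -15. 117.]
[339 155] [676. -43. 106.]
[348 155] [676. -73. 108.]
[325 156] [669.   5. 120.]
[333 156] [670. -22. 116.]
[322 157] [667.  15. 112.]
[330 157] [667. -12. 113.]
[320 160] [655.  22. 122.]
[321 162] [649.  19. 116.]
[323 164] [641.  12. 123.]
[325 166] [644.   4.  61.]
[321 169] [623.  19. 129.]
[323 171] [615.  12. 138.]
[322 174] [605.  15. 136.]
[324 176] [598.   9. 137.]
[324 178] [590.   9. 150.]
[325 180] [582.   5. 155.]
[325 182] [576.   5. 150.]
[324 185] [566.   9. 155.]
[325 187] [558.   5. 163.]
[324 190] [548.   9. 166.]
[325 192] [541.   5. 171.]
[326 194] [534.   2. 177.]
[325 197] [525.   5. 170.]
[327 199] [517.  -1. 183.]
[322 203] [514.  14.  60.]
```

View pics/c1.png

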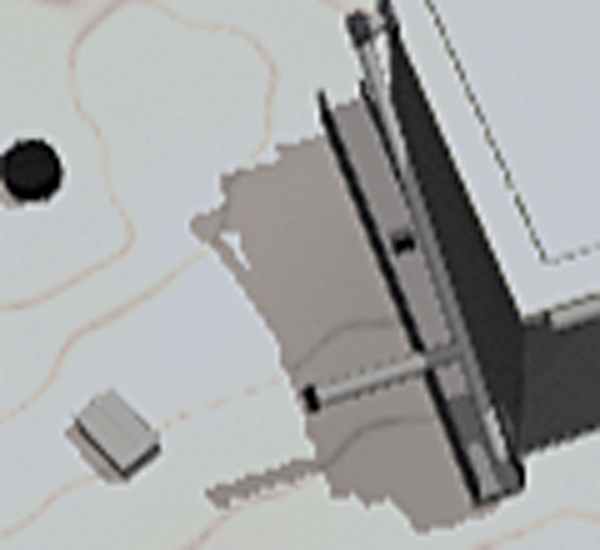

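The enlarged crop shows a dark square at crop (402, 242), which is full-image (310, 218). That is the holding hole on the strip. The handle runs from the rod at crop (465, 352) to its black collar at (312, 398). The track ends near (345, 100) and (498, 495).

```bash
cat > geo.py <<'E'
import numpy as np
H=np.array([115.,190.])
def solve(fx,fz):
    F=np.array([fx,fz]); d=F-H; D=np.hypot(*d)
    a=(210**2-270**2+D*D)/(2*D); h=np.sqrt(max(0,210**2-a*a)); u=d/D; n=np.array([-u[1],u[0]])
    c=[H+a*u+s*h*n for s in(1,-1)]; P=max(c,key=lambda p:p[1])
    t=np.arctan2(P[1]-190,115-P[0]); hd=P+(F-P)*200/270
    return t,P,hd
E
python3 - <<'E'
from h import *; from geo import solve
g=lambda c:(230+(c[0]-2)/5,170+(c[1]-2)/5)
for nm,c,z in[("hole",(402,242),50),("trk near R top cheek",(322,95),56),("far R cheek",(480,505),56),("near L",(362,85),56),("far L",(520,485),56),
  ("collar",(312,398),112),("handle root",(460,352),112),("pivothead",(385,5),195)]:
    print(nm,np.round(g(c),1),plane("scene",None,[g(c)],z).round(1))
for nm,c in [("collar",(350,152.7)),("root",(324,155.5))]: print(nm,plane("top",None,[c],112).round(1))
for f in[(154,85),(130,62),(100,62),(60,62),(20,60),(0,60),(0,37),(-26,37),(14,37)]: 
    t,P,h=solve(*f); print(f,round(t,3),P.round(),h.round(1))
E
```

```text
hole [310. 218.] [[558.8   4.1  50. ]]
trk near R top cheek [294.  188.6] [[440.4 -25.3  56. ]]
far R cheek [325.6 270.6] [[746.6  11.6  56. ]]
near L [302.  186.6] [[438.4   2.3  56. ]]
far L [333.6 266.6] [[739.5  37.6  56. ]]
collar [292.  249.2] [[683.7 -74.1 112. ]]
handle root [321.6 240. ] [[673.5  15.9 112. ]]
pivothead [306.6 170.6] [[477.8  13.8 195. ]]
collar [[682.8 -80.1 112. ]]
root [[672.4   8.7 112. ]]
(154, 85) 2.433 [274. 327.] [185.2 147.6]
(130, 62) 2.798 [313. 261.] [177.4 113.5]
(100, 62) 0.344 [-83. 261.] [ 52.6 113.5]
(60, 62) 0.567 [-62. 303.] [ 28.3 124.4]
(20, 60) 0.674 [-49. 321.] [  2.1 127.7]
(0, 60) 0.706 [-45. 326.] [-11.6 129. ]
(0, 37) 0.547 [-64. 299.] [-16.7 105. ]
(-26, 37) 0.578 [-61. 305.] [-35.  106.4]
(14, 37) 0.521 [-67. 295.] [ -7.  103.8]
```

Run:
```python
from h import *
for n in("scene","top"):
    dp=np.load(f"pics/{n}0.npz")["dp"]; vv,uu=np.mgrid[0:400,0:640]
    uv=np.c_[uu.ravel(),vv.ravel()]; P=pts(n,None,uv,dp)
    m=(dp.ravel()>0)&(P[:,2]>35)&(P[:,2]<66)&(abs(P[:,1])<40)&(abs(P[:,0]-570)<200)
    q=P[m]; print(n,len(q),q.min(0).round(),q.max(0).round(),cv2.minAreaRect(q[:,:2].astype(np.float32)))
    for x in range(430,720,20):
        r=q[abs(q[:,0]-x)<10]
        if len(r): print(x,len(r),"y",np.percentile(r[:,1],[0,50,100]).round(),"z",np.percentile(r[:,2],[5,50,95]).round())
# dark hole pixels
im=cv2.imread("pics/scene0.png").astype(int).sum(2)
print(im[212:226,300:318])
dp=np.load("pics/scene0.npz")["dp"]
uv=np.array([(u,v) for v in range(214,224) for u in range(306,316)])
print(pts("scene",None,uv,dp)[:,2].reshape(10,10).round())
# handle pin from depth
vv,uu=np.mgrid[0:400,0:640];uv=np.c_[uu.ravel(),vv.ravel()]
for n in("scene","top"):
    dp=np.load(f"pics/{n}0.npz")["dp"];P=pts(n,None,uv,dp)
    q=P[(dp.ravel()>0)&(P[:,2]>95)&(P[:,2]<125)&(P[:,1]<-5)&(P[:,1]>-100)&(P[:,0]>640)&(P[:,0]<720)]
    print(n,len(q),cv2.fitLine(q.astype(np.float32),cv2.DIST_L2,0,.01,.01).ravel().round(3),q.min(0).round(),q.max(0).round())
```

```text
scene 689 [436. -27.  35.] [735.  40.  66.] ((585.180908203125, 12.259136199951172), (297.9418640136719, 42.65177536010742), 7.510767936706543)
430 2 y [2. 2. 3.] z [44. 50. 56.]
450 48 y [-27. -10.   6.] z [42. 49. 57.]
470 52 y [-24.  -9.   8.] z [43. 49. 56.]
490 59 y [-22.  -4.  21.] z [45. 50. 58.]
510 53 y [-19.  -3.  24.] z [45. 49. 56.]
530 57 y [-16.  -1.  26.] z [43. 50. 57.]
550 64 y [-14.   3.  30.] z [36. 47. 60.]
570 50 y [-11.   6.  32.] z [38. 49. 58.]
590 59 y [-9.  8. 35.] z [41. 50. 60.]
610 56 y [-6.  8. 37.] z [44. 49. 57.]
630 49 y [-3. 11. 39.] z [41. 50. 60.]
650 24 y [-0. 12. 34.] z [43. 49. 55.]
670 44 y [ 3. 13. 36.] z [36. 49. 56.]
690 24 y [ 5. 16. 38.] z [35. 51. 56.]
710 26 y [ 7. 20. 40.] z [36. 50. 57.]
top 459 [438. -25.  35.] [731.  40.  66.] ((582.9933471679688, 9.37603759765625), (295.3451843261719, 32.16661071777344), 7.598719596862793)
430 4 y [-25.  -6.   3.] z [36. 39. 54.]
450 50 y [-25.  -8.   7.] z [37. 49. 59.]
470 48 y [-22.  -6.  10.] z [42. 50. 56.]
490 28 y [-18.  -9.   7.] z [43. 50. 59.]
510 29 y [-18.   3.  14.] z [44. 50. 60.]
530 
[... 1520 characters left out ...]
7.  50.  47. 144. 143. 143.]
 [ 49.  46.  47.  45.  44.  40.  54. 139. 144. 142.]
 [ 47.  45.  43.  37.  36.  34.  38.  52. 143. 140.]
 [ 55.  50.  37.  36.  34.  33.  31.  51. 135. 137.]
 [ 51.  46.  37.  36.  36.  34.  31.  47. 140. 134.]
 [ 52.  51.  49.  36.  38.  36.  48.  48.  49. 134.]
 [ 54.  57.  44.  49.  48.  51.  49.  50.  51. 133.]
 [ 39.  55.  49.  49.  50.  49.  47.  47.  50. 129.]
 [ 36.  55.  59.  50.  50.  52.  52.  47.  49.  50.]]
scene 109 [-1.28000e-01  9.92000e-01 -0.00000e+00  6.80969e+02 -4.35340e+01
  1.12134e+02] [671. -79. 104.] [691.  -5. 118.]
top 78 [-1.40000e-01  9.90000e-01  2.00000e-02  6.77111e+02 -4.32160e+01
  1.13917e+02] [667. -77. 105.] [688.  -5. 125.]
```

Track centre line is through (583.5, 10) at yaw 0.131. The hole is at about chest x = -26, and depth confirms it (z about 35 there). The grip point is about (679, -40, 110). Setting out.

```bash
python3 -m jog '[{"z":-3.5},{"z":-3.5},{"x":-3.17,"y":-1.89},{"x":-3.17,"y":-1.89},{"x":-3.17,"y":-1.89},{"x":-3.17,"y":-1.89},{"x":-3.17,"y":-1.89},{"x":-3.17,"y":-1.89},{"x":-3.17,"y":-1.89},{"x":-3.17,"y":-1.89},{"x":-3.17,"y":-1.89},{"x":-3.17,"y":-1.89}]' 
python3 -m jog '[{"x":-3.17,"y":-1.89},{"x":-3.17,"y":-1.89},{"x":-3.17,"y":-1.89},{"x":-3.17,"y":-1.89},{"x":-3.17,"y":-1.89},{"x":-3.17,"y":-1.89},{"x":-3.17,"y":-1.89},{"x":-3.17,"y":-1.89},{"x":-3.17,"y":-1.89},{"x":-3.17,"y":-1.89},{"rz":0.12},{"rz":0.12}]'
python3 -m jog '[{"rz":0.12},{"rz":0.12},{"rz":0.12},{"rz":0.12},{"rz":0.12},{"rz":0.12},{"rz":0.12},{"rz":0.12},{"rz":0.12},{"rz":0.12},{"rz":0.12},{"rz":0.12}]'
python3 -m jog '[{"rz":0.12},{"rz":0.12},{"rz":0.12},{"rz":0.12},{"rz":0.12},{"rz":0.12},{"rz":0.12},{"rz":0.12},{"rz":0.12},{"rz":0.12},{"rz":0.12},{"rz":0.12}]'
python3 -c "
from h import *
s=readout.get_state();print(s['position'],rot(s).as_matrix().round(3),s['joints'].round(3))"
```

```text
[260.26501822 567.88930292 235.40376734] [[-0.909  0.417 -0.001]
 [ 0.417  0.909 -0.001]
 [ 0.    -0.001 -1.   ]] [ 1.046  0.494  1.346 -0.     1.302 -0.095]validation failed for argument at $[0]...
validation failed for argument at $[0]...
validation failed for argument at $[0]...
validation failed for argument at $[0]...
```

```bash
python3 -m jog '[{"x":0,"y":0,"z":-3.5,"rx":0,"ry":0,"rz":0,"grip":9.1},{"x":0,"y":0,"z":-3.5,"rx":0,"ry":0,"rz":0,"grip":9.1},{"x":-3.17,"y":-1.89,"z":0,"rx":0,"ry":0,"rz":0,"grip":9.1},{"x":-3.17,"y":-1.89,"z":0,"rx":0,"ry":0,"rz":0,"grip":9.1},{"x":-3.17,"y":-1.89,"z":0,"rx":0,"ry":0,"rz":0,"grip":9.1},{"x":-3.17,"y":-1.89,"z":0,"rx":0,"ry":0,"rz":0,"grip":9.1},{"x":-3.17,"y":-1.89,"z":0,"rx":0,"ry":0,"rz":0,"grip":9.1},{"x":-3.17,"y":-1.89,"z":0,"rx":0,"ry":0,"rz":0,"grip":9.1},{"x":-3.17,"y":-1.89,"z":0,"rx":0,"ry":0,"rz":0,"grip":9.1},{"x":-3.17,"y":-1.89,"z":0,"rx":0,"ry":0,"rz":0,"grip":9.1},{"x":-3.17,"y":-1.89,"z":0,"rx":0,"ry":0,"rz":0,"grip":9.1},{"x":-3.17,"y":-1.89,"z":0,"rx":0,"ry":0,"rz":0,"grip":9.1}]'
```

```text
time: 1.1
position: [470.4, 262.5, 305.8]
tool_rot: [-0.0, 0.213, 0.977, -0.0]
contact_force: [0.5, 0.5, 0.7]
finger_gap: 90.9
finger_force: 0.0
```

```bash
python3 -m jog '[{"x":-3.17,"y":-1.89,"z":0,"rx":0,"ry":0,"rz":0,"grip":9.1},{"x":-3.17,"y":-1.89,"z":0,"rx":0,"ry":0,"rz":0,"grip":9.1},{"x":-3.17,"y":-1.89,"z":0,"rx":0,"ry":0,"rz":0,"grip":9.1},{"x":-3.17,"y":-1.89,"z":0,"rx":0,"ry":0,"rz":0,"grip":9.1},{"x":-3.17,"y":-1.89,"z":0,"rx":0,"ry":0,"rz":0,"grip":9.1},{"x":-3.17,"y":-1.89,"z":0,"rx":0,"ry":0,"rz":0,"grip":9.1},{"x":-3.17,"y":-1.89,"z":0,"rx":0,"ry":0,"rz":0,"grip":9.1},{"x":-3.17,"y":-1.89,"z":0,"rx":0,"ry":0,"rz":0,"grip":9.1},{"x":-3.17,"y":-1.89,"z":0,"rx":0,"ry":0,"rz":0,"grip":9.1},{"x":-3.17,"y":-1.89,"z":0,"rx":0,"ry":0,"rz":0,"grip":9.1},{"x":0,"y":0,"z":0,"rx":0,"ry":0,"rz":0.122,"grip":9.1},{"x":0,"y":0,"z":0,"rx":0,"ry":0,"rz":0.122,"grip":9.1}]'
python3 -m jog '[{"x":0,"y":0,"z":0,"rx":0,"ry":0,"rz":0.122,"grip":9.1},{"x":0,"y":0,"z":0,"rx":0,"ry":0,"rz":0.122,"grip":9.1},{"x":0,"y":0,"z":0,"rx":0,"ry":0,"rz":0.122,"grip":9.1},{"x":0,"y":0,"z":0,"rx":0,"ry":0,"rz":0.122,"grip":9.1},{"x":0,"y":0,"z":0,"rx":0,"ry":0,"rz":0.122,"grip":9.1},{"x":0,"y":0,"z":0,"rx":0,"ry":0,"rz":0.122,"grip":9.1},{"x":0,"y":0,"z":0,"rx":0,"ry":0,"rz":0.122,"grip":9.1},{"x":0,"y":0,"z":0,"rx":0,"ry":0,"rz":0.122,"grip":9.1},{"x":0,"y":0,"z":0,"rx":0,"ry":0,"rz":0.122,"grip":9.1},{"x":0,"y":0,"z":0,"rx":0,"ry":0,"rz":0.122,"grip":9.1},{"x":0,"y":0,"z":0,"rx":0,"ry":0,"rz":0.122,"grip":9.1},{"x":0,"y":0,"z":0,"rx":0,"ry":0,"rz":0.122,"grip":9.1}]'
python3 -m jog '[{"x":0,"y":0,"z":0,"rx":0,"ry":0,"rz":0.122,"grip":9.1},{"x":0,"y":0,"z":0,"rx":0,"ry":0,"rz":0.122,"grip":9.1},{"x":0,"y":0,"z":0,"rx":0,"ry":0,"rz":0.122,"grip":9.1},{"x":0,"y":0,"z":0,"rx":0,"ry":0,"rz":0.122,"grip":9.1},{"x":0,"y":0,"z":0,"rx":0,"ry":0,"rz":0.122,"grip":9.1},{"x":0,"y":0,"z":0,"rx":0,"ry":0,"rz":0.122,"grip":9.1},{"x":0,"y":0,"z":0,"rx":0,"ry":0,"rz":0.122,"grip":9.1},{"x":0,"y":0,"z":0,"rx":0,"ry":0,"rz":0.122,"grip":9.1},{"x":0,"y":0,"z":0,"rx":0,"ry":0,"rz":0.122,"grip":9.1},{"x":0,"y":0,"z":0,"rx":0,"ry":0,"rz":0.122,"grip":9.1},{"x":0,"y":0,"z":0,"rx":0,"ry":0,"rz":0.122,"grip":9.1},{"x":0,"y":0,"z":0,"rx":0,"ry":0,"rz":0.122,"grip":9.1}]'
python3 -m jog '[{"x":0,"y":0,"z":0,"rx":0,"ry":0,"rz":0.122,"grip":9.1},{"x":0,"y":0,"z":0,"rx":0,"ry":0,"rz":0.122,"grip":9.1},{"x":0,"y":0,"z":0,"rx":0,"ry":0,"rz":0.122,"grip":9.1},{"x":0,"y":0,"z":0,"rx":0,"ry":0,"rz":0.122,"grip":9.1},{"x":0,"y":0,"z":0,"rx":0,"ry":0,"rz":0.122,"grip":9.1},{"x":0,"y":0,"z":0,"rx":0,"ry":0,"rz":0.122,"grip":9.1},{"x":0,"y":0,"z":0,"rx":0,"ry":0,"rz":0.122,"grip":9.1},{"x":0,"y":0,"z":0,"rx":0,"ry":0,"rz":0.122,"grip":9.1},{"x":0,"y":0,"z":0,"rx":0,"ry":0,"rz":0,"grip":9.1}]'
python3 - <<'E'
from h import *
s,im,dp=snap("wrist","w1");print(s['position'],rot(s).as_matrix().round(3),s['joints'].round(3),s['time'])
vv,uu=np.mgrid[0:400,0:640];uv=np.c_[uu.ravel(),vv.ravel()]
P=pts("wrist",s,uv,dp)
d=P[:,:2]-[583.5,10]; a=d[:,0]*.9914+d[:,1]*.131; l=-d[:,0]*.131+d[:,1]*.9914
ok=dp.ravel()>0
m=ok&(l<-20)&(l>-90)&(abs(a-88)<40)&(P[:,2]>95)&(P[:,2]<135)
q=np.c_[a,l,P[:,2]][m]; print("pin",len(q),np.median(q,0),q.min(0),q.max(0))
print("line",cv2.fitLine(q.astype(np.float32),2,0,.01,.01).ravel().round(3), "top z",np.percentile(q[:,2],90))
m=ok&(abs(l)<10)&(abs(a+20)<40)&(P[:,2]<44)&(P[:,2]>20); q=np.c_[a,l,P[:,2]][m]; print("hole",len(q),q.min(0) if len(q) else 0,q.max(0) if len(q) else 0)
E
```

```text
time: 2.1
position: [679.9, -41.8, 304.7]
tool_rot: [-0.001, 0.334, 0.943, -0.0]
contact_force: [-0.5, 0.8, 0.1]
finger_gap: 91.3
finger_force: 0.0
time: 3.1
position: [679.1, -39.6, 305.5]
tool_rot: [-0.0, 0.878, 0.478, -0.0]
contact_force: [-0.1, 0.0, -0.4]
finger_gap: 90.7
finger_force: 0.0
time: 4.1
position: [679.1, -39.6, 305.5]
tool_rot: [0.0, 0.973, -0.231, -0.0]
contact_force: [-0.2, -0.1, -0.4]
finger_gap: 91.0
finger_force: 0.0
time: 4.85
position: [679.1, -39.6, 305.5]
tool_rot: [0.0, 0.751, -0.66, -0.0]
contact_force: [-1.3, -0.2, -0.7]
finger_gap: 90.8
finger_force: 0.0
[679.07521913 -39.60922759 305.50693535] [[ 0.128 -0.992 -0.001]
 [-0.992 -0.128  0.   ]
 [-0.     0.001 -1.   ]] [-0.146  0.526  1.094  0.     1.523  2.868] 4.85
pin 618 [ 87.12226864 -57.18113777 114.69098837] [ 81.27654786 -89.95378085 108.03186498] [ 93.07134537 -20.05767335 117.25662013]
line [-1.00000e-02  1.00000e+00  9.00000e-03  8.69120e+01 -5.63900e+01
  1.14233e+02] top z 115.98803492801358
hole 23 [-30.10553056  -3.63855817  36.5114809 ] [-21.0979713    8.08468973  41.25215695]
```

View pics/w1.png

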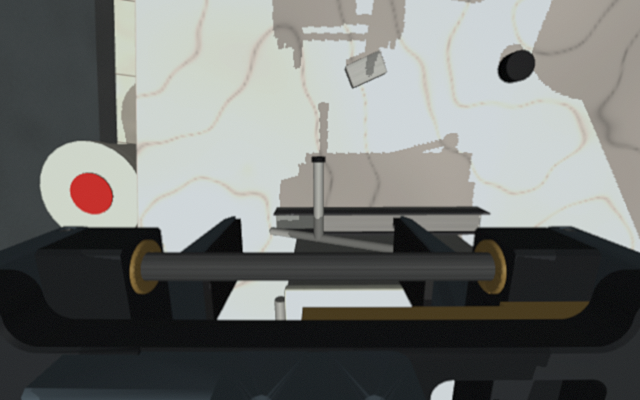

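The wrist view shows the handle pin vertical at about columns 314-324, rows 158-236, centred between the open fingers, with the rod below it at row 238. The pin axis measures s = 87, z about 110. I'm descending to grip it.

```bash
python3 -m jog '[{"x":0,"y":0.1,"z":3.5,"rx":0,"ry":0,"rz":0,"grip":9.1},{"x":0,"y":0,"z":3.5,"rx":0,"ry":0,"rz":0,"grip":9.1},{"x":0,"y":0,"z":3.5,"rx":0,"ry":0,"rz":0,"grip":9.1},{"x":0,"y":0,"z":3.5,"rx":0,"ry":0,"rz":0,"grip":7},{"x":0,"y":0,"z":3.0,"rx":0,"ry":0,"rz":0,"grip":5},{"x":0,"y":0,"z":2.2,"rx":0,"ry":0,"rz":0,"grip":4},{"x":0,"y":0,"z":0,"rx":0,"ry":0,"rz":0,"grip":3},{"x":0,"y":0,"z":0,"rx":0,"ry":0,"rz":0,"grip":2},{"x":0,"y":0,"z":0,"rx":0,"ry":0,"rz":0,"grip":1},{"x":0,"y":0,"z":0,"rx":0,"ry":0,"rz":0,"grip":0.5},{"x":0,"y":0,"z":0,"rx":0,"ry":0,"rz":0,"grip":0.5},{"x":0,"y":0,"z":0,"rx":0,"ry":0,"rz":0,"grip":0.5}]' 25
python3 -m jog '[{"x":0,"y":0,"z":0,"rx":0,"ry":0,"rz":0,"grip":0.5},{"x":0,"y":0,"z":0,"rx":0,"ry":0,"rz":0,"grip":0.5},{"x":0,"y":0,"z":0,"rx":0,"ry":0,"rz":0,"grip":0.5},{"x":0,"y":0,"z":0,"rx":0,"ry":0,"rz":0,"grip":0.5}]' 25
python3 - <<'E'
import numpy as np
H=np.array([115.,190.])
def ph(t,phi): # phi= rod angle below horizontal (pointing rearward)
    P=H+210*np.array([-np.cos(t),np.sin(t)]); u=np.array([np.cos(phi),-np.sin(phi)]); return P+200*u,P+270*u
for phi in(.38,.415,.45): print(phi,ph(0,phi))
# path: foot clear
for t,phi in[(0,.41),(.05,.5),(.1,.6),(.2,.75),(.3,.9),(.35,.97),(.45,1.08),(.55,1.15),(.65,1.25),(.68,1.4)]:
    h,f=ph(t,phi); print(t,phi,h.round(1),f.round(1))
E
```

```text
time: 5.9
position: [678.8, -39.9, 115.2]
tool_rot: [-0.001, 0.753, -0.658, 0.001]
contact_force: [-0.2, -0.7, 0.3]
finger_gap: 33.6
finger_force: 0.0
time: 6.23
position: [678.2, -39.8, 114.0]
tool_rot: [0.0, 0.753, -0.658, -0.0]
contact_force: [-0.1, -0.0, 0.8]
finger_gap: 11.4
finger_force: 25.0
0.38 (array([ 90.73292712, 115.81590612]), array([155.73945161,  89.85147326]))
0.415 (array([ 88.0232641 , 109.36201392]), array([152.08140653,  81.1387188 ]))
0.45 (array([ 85.08942047, 103.00689318]), array([148.12071764,  72.55930579]))
0 0.41 [ 88.4 110.3] [152.6  82.4]
0.05 0.5 [ 80.8 104.6] [142.2  71.1]
0.1 0.6 [71.1 98. ] [128.9  58.5]
0.2 0.75 [55.5 95.4] [106.7  47.7]
0.3 0.9 [38.7 95.4] [82.2 40.6]
0.35 0.97 [30.8 97. ] [70.4 39.3]
0.45 1.08 [ 20.2 105. ] [53.2 43.2]
0.55 1.15 [ 17.7 117.2] [46.3 53.3]
0.65 1.25 [ 10.9 127.3] [33.  60.9]
0.68 1.4 [-14.3 125. ] [-2.4 56. ]
```

Run:
```python
import numpy as np
H=np.array([115.,190.])
def ph(t,phi):
    P=H+210*np.array([-np.cos(t),np.sin(t)]); u=np.array([np.cos(phi),-np.sin(phi)]); return P+200*u,P+270*u
prev=np.array([88.3,110.])
for t in[0,.04,.08,.14,.2,.26,.32,.38,.44,.5,.55,.6,.65,.69,.72,.735]:
    P=190+210*np.sin(t); phi=.41 if t==0 else np.arcsin((P-62)/270)
    h,f=ph(t,phi); d=h-prev; prev=h
    print(t,phi.__round__(3) if 1 else 0,h.round(1),f.round(1),"row y %.2f z %.2f"%(-d[0]/10,-d[1]/10))
```

```text
0 0.41 [ 88.4 110.3] [152.6  82.4] row y -0.01 z -0.03
0.04 0.53 [77.8 97.4] [138.2  62. ] row y 1.07 z 1.29
0.08 0.566 [74.5 99.5] [133.6  62. ] row y 0.33 z -0.22
0.14 0.622 [ 69.6 102.8] [126.5  62. ] row y 0.49 z -0.32
0.2 0.68 [ 64.7 106. ] [119.2  62. ] row y 0.49 z -0.32
0.26 0.74 [ 59.8 109.2] [111.5  62. ] row y 0.49 z -0.32
0.32 0.802 [ 54.7 112.3] [103.4  62. ] row y 0.51 z -0.31
0.38 0.867 [ 49.4 115.4] [94.6 62. ] row y 0.54 z -0.31
0.44 0.936 [ 43.6 118.4] [85.1 62. ] row y 0.58 z -0.30
0.5 1.01 [ 37.  121.3] [74.3 62. ] row y 0.65 z -0.29
0.55 1.077 [ 30.7 123.6] [63.9 62. ] row y 0.63 z -0.24
0.6 1.151 [ 23.2 125.9] [51.7 62. ] row y 0.76 z -0.23
0.65 1.237 [ 13.4 128.1] [36.3 62. ] row y 0.98 z -0.22
0.69 1.322 [  2.3 129.8] [19.6 62. ] row y 1.10 z -0.17
0.72 1.409 [-10.6 131.1] [ 0.6 62. ] row y 1.30 z -0.12
0.735 1.477 [-22.1 131.7] [-15.6  62. ] row y 1.15 z -0.06
```

```bash
python3 -m jog '[{"x":0,"y":0.15,"z":0.03,"rx":0,"ry":0,"rz":0,"grip":0.5},{"x":0,"y":0.22,"z":0.04,"rx":0,"ry":0,"rz":0,"grip":0.5},{"x":0,"y":0.22,"z":0.04,"rx":0,"ry":0,"rz":0,"grip":0.5},{"x":0,"y":0.22,"z":0.04,"rx":0,"ry":0,"rz":0,"grip":0.5},{"x":0,"y":0.22,"z":0.04,"rx":0,"ry":0,"rz":0,"grip":0.5},{"x":0,"y":0.22,"z":0.04,"rx":0,"ry":0,"rz":0,"grip":0.5},{"x":0,"y":0.22,"z":0.04,"rx":0,"ry":0,"rz":0,"grip":0.5},{"x":0,"y":0.22,"z":0.04,"rx":0,"ry":0,"rz":0,"grip":0.5},{"x":0,"y":0.22,"z":0.04,"rx":0,"ry":0,"rz":0,"grip":0.5},{"x":0,"y":0.22,"z":0.04,"rx":0,"ry":0,"rz":0,"grip":0.5},{"x":0,"y":0.22,"z":0.02,"rx":0,"ry":0,"rz":0,"grip":0.5},{"x":0,"y":0,"z":0,"rx":0,"ry":0,"rz":0,"grip":0.5}]' 40
cat > lid.py <<'E'
from h import *
import sys
s=readout.get_state(); n=sys.argv[1]; _,im,dp=snap("scene",n)
vv,uu=np.mgrid[0:400,0:640];uv=np.c_[uu.ravel(),vv.ravel()];P=pts("scene",None,uv,dp)
d=P[:,:2]-[583.5,10]; a=d[:,0]*.9914+d[:,1]*.131; l=-d[:,0]*.131+d[:,1]*.9914
ok=dp.ravel()>0
m=ok&(l>40)&(l<240)&(P[:,2]>193)&(abs(a)<110)&(P[:,2]<420)
k=np.polyfit(a[m],P[m,2],1); print("lid angle",-np.arctan(k[0]),"t",s["time"])
p=s["position"]; d=p[:2]-[583.5,10]
print("TCP s %.1f lat %.1f z %.1f"%(d[0]*.9914+d[1]*.131,-d[0]*.131+d[1]*.9914,p[2]),"F",s["contact_force"].round(1))
# rod points
m=ok&(abs(l)<9)&(P[:,2]>66)&(a>-130)&(a<170)
q=np.c_[a,P[:,2]][m]
if len(q)>10:
    f=cv2.fitLine(q.astype(np.float32),cv2.DIST_HUBER,0,.01,.01).ravel(); print("rod line",len(q),f.round(3),"phi",np.arctan2(-f[1],f[0]),"lowest",q[q[:,1].argmin()])
E
python3 lid.py s1
```

```text
time: 7.23
position: [656.5, -42.8, 109.9]
tool_rot: [-0.001, 0.753, -0.658, 0.001]
contact_force: [10.4, 2.2, -7.2]
finger_gap: 10.8
finger_force: 40.0
lid angle 0.19142661019468696 t 7.2333
TCP s 65.4 lat -61.9 z 109.9 F [10.4  2.2 -7.2]
rod line 1204 [ 5.24000e-01 -8.52000e-01 -9.26240e+01  6.26637e+02] phi 1.0196788 lowest [118.40505638  67.71497803]
```

```bash
python3 -m jog '[{"x":0,"y":0.23,"z":-0.15,"rx":0,"ry":0,"rz":0,"grip":0.5},{"x":0,"y":0.23,"z":-0.14,"rx":0,"ry":0,"rz":0,"grip":0.5},{"x":0,"y":0.23,"z":-0.13,"rx":0,"ry":0,"rz":0,"grip":0.5},{"x":0,"y":0.23,"z":-0.13,"rx":0,"ry":0,"rz":0,"grip":0.5},{"x":0,"y":0.23,"z":-0.13,"rx":0,"ry":0,"rz":0,"grip":0.5},{"x":0,"y":0.23,"z":-0.13,"rx":0,"ry":0,"rz":0,"grip":0.5},{"x":0,"y":0.23,"z":-0.13,"rx":0,"ry":0,"rz":0,"grip":0.5},{"x":0,"y":0.23,"z":-0.13,"rx":0,"ry":0,"rz":0,"grip":0.5},{"x":0,"y":0.23,"z":-0.12,"rx":0,"ry":0,"rz":0,"grip":0.5},{"x":0,"y":0.23,"z":-0.12,"rx":0,"ry":0,"rz":0,"grip":0.5},{"x":0,"y":0.23,"z":-0.11,"rx":0,"ry":0,"rz":0,"grip":0.5},{"x":0,"y":0.23,"z":-0.11,"rx":0,"ry":0,"rz":0,"grip":0.5}]'
python3 lid.py s2
python3 -m jog '[{"x":0,"y":0.3,"z":-0.1,"rx":0,"ry":0,"rz":0,"grip":0.5},{"x":0,"y":0.3,"z":-0.1,"rx":0,"ry":0,"rz":0,"grip":0.5},{"x":0,"y":0.3,"z":-0.1,"rx":0,"ry":0,"rz":0,"grip":0.5},{"x":0,"y":0.3,"z":-0.1,"rx":0,"ry":0,"rz":0,"grip":0.5},{"x":0,"y":0.3,"z":-0.08,"rx":0,"ry":0,"rz":0,"grip":0.5},{"x":0,"y":0.3,"z":-0.08,"rx":0,"ry":0,"rz":0,"grip":0.5},{"x":0,"y":0.3,"z":-0.06,"rx":0,"ry":0,"rz":0,"grip":0.5},{"x":0,"y":0.3,"z":-0.06,"rx":0,"ry":0,"rz":0,"grip":0.5},{"x":0,"y":0.3,"z":-0.06,"rx":0,"ry":0,"rz":0,"grip":0.5},{"x":0,"y":0.3,"z":-0.06,"rx":0,"ry":0,"rz":0,"grip":0.5},{"x":0,"y":0.3,"z":-0.06,"rx":0,"ry":0,"rz":0,"grip":0.5},{"x":0,"y":0,"z":0,"rx":0,"ry":0,"rz":0,"grip":0.5}]'
python3 lid.py s3
```

```text
time: 8.28
position: [628.6, -46.5, 124.7]
tool_rot: [-0.001, 0.753, -0.658, 0.001]
contact_force: [10.7, 1.1, -12.2]
finger_gap: 11.4
finger_force: 40.0
lid angle 0.49891408362853223 t 8.2833
TCP s 37.3 lat -61.9 z 124.7 F [ 10.7   1.1 -12.2]
rod line 1001 [ 3.08000e-01 -9.51000e-01 -8.00370e+01  5.48728e+02] phi 1.2579652 lowest [75.70464409 67.10635193]
time: 9.33
position: [594.4, -51.0, 133.4]
tool_rot: [0.0, 0.753, -0.658, -0.0]
contact_force: [2.3, 1.2, -7.6]
finger_gap: 11.2
finger_force: 40.0
lid angle 0.6755782017945133 t 9.3333
TCP s 2.8 lat -61.9 z 133.4 F [ 2.3  1.2 -7.6]
rod line 729 [ 2.30000e-01 -9.73000e-01 -4.17960e+01  3.39178e+02] phi 1.3390415 lowest [18.53258855 69.1708828 ]
```

```bash
python3 - <<'E'
from h import *; from geo import solve
s,im,dp=snap("wrist","w2")
vv,uu=np.mgrid[0:400,0:640];uv=np.c_[uu.ravel(),vv.ravel()]
def loc(P):
    d=P[:,:2]-[583.5,10]; return np.c_[d[:,0]*.9914+d[:,1]*.131,-d[:,0]*.131+d[:,1]*.9914,P[:,2]]
L=loc(pts("wrist",s,uv,dp)); ok=dp.ravel()>0
m=ok&(abs(L[:,0]+20)<50)&(L[:,1]<10)&(L[:,1]>-12)&(L[:,2]<44)&(L[:,2]>20); print("hole",m.sum(),L[m].min(0),L[m].max(0))
for u,v,z in zip(uv[m][:,0],uv[m][:,1],L[m]): print(u,v,z.round(),end=";")
Ls=loc(pts("scene",None,uv,np.load("pics/s3.npz")["dp"]))
m=(abs(Ls[:,0]+25)<25)&(abs(Ls[:,1])<12)&(Ls[:,2]<44)&(Ls[:,2]>25); print("scene hole",m.sum(),Ls[m].min(0).round(),Ls[m].max(0).round())
for f in[(-20,54),(-26,60),(-26,54),(-26,50),(-26,44),(-26,37),(-12,54),(-12,50)]: print(f,solve(*f))
E
python3 -c "
import cv2
a=cv2.imread('pics/w2.png')[150:250,250:450]; b=cv2.imread('pics/s3.png')[180:280,240:360]
a=cv2.resize(a,(600,300),interpolation=2); b=cv2.resize(b,(360,300),interpolation=2)
cv2.imwrite('pics/c2.png',cv2.resize(cv2.hconcat([a,b]),(800,250)))"
```

```text
Traceback (most recent call last):
ValueError: zero-size array to reduction operation minimum which has no identity
```

View pics/c2.png

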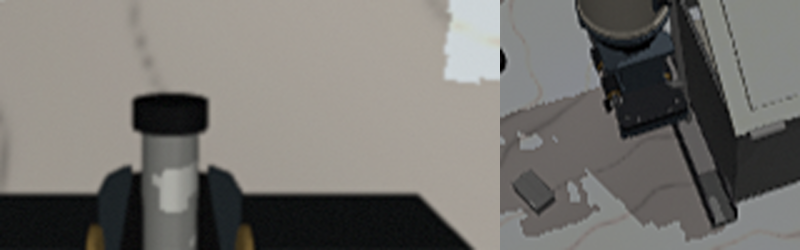

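The wrist crop shows only the pin in the jaws (pin at crop 145-195, 95-240). The scene crop shows the gripper hiding the hole. I'm going on with the model and by feel.

Run:
```python
from geo import solve
for f in[(19.6,62),(-15,58),(-26,60),(-26,56),(-26,54),(-26,50),(-26,44),(-26,37),(-12,54),(-12,50)]: 
  t,P,h=solve(*f); print(f,round(t,3),P.round(1),h.round(1))
```

```text
(19.6, 62) 0.69 [-47.  323.7] [  2.3 129.8]
(-15, 58) 0.707 [-44.7 326.4] [-22.7 127.6]
(-26, 60) 0.727 [-41.9 329.5] [-30.1 129.9]
(-26, 56) 0.7 [-45.6 325.3] [-31.1 125.8]
(-26, 54) 0.687 [-47.4 323.2] [-31.5 123.8]
(-26, 50) 0.661 [-50.8 318.9] [-32.4 119.7]
(-26, 44) 0.622 [-55.7 312.4] [-33.7 113.6]
(-26, 37) 0.578 [-60.9 304.7] [-35.  106.4]
(-12, 54) 0.677 [-48.7 321.5] [-21.5 123.3]
(-12, 50) 0.649 [-52.3 317. ] [-22.4 119.2]
```

```bash
python3 -m jog '[{"x":0,"y":0.28,"z":0,"rx":0,"ry":0,"rz":0,"grip":0.5},{"x":0,"y":0.3,"z":0,"rx":0,"ry":0,"rz":0,"grip":0.5},{"x":0,"y":0.3,"z":0,"rx":0,"ry":0,"rz":0,"grip":0.5},{"x":0,"y":0.3,"z":0,"rx":0,"ry":0,"rz":0,"grip":0.5},{"x":0,"y":0.3,"z":0.02,"rx":0,"ry":0,"rz":0,"grip":0.5},{"x":0,"y":0.3,"z":0.03,"rx":0,"ry":0,"rz":0,"grip":0.5},{"x":0,"y":0.3,"z":0.03,"rx":0,"ry":0,"rz":0,"grip":0.5},{"x":0,"y":0.3,"z":0.03,"rx":0,"ry":0,"rz":0,"grip":0.5},{"x":0,"y":0.3,"z":0.03,"rx":0,"ry":0,"rz":0,"grip":0.5},{"x":0,"y":0.3,"z":0.03,"rx":0,"ry":0,"rz":0,"grip":0.5},{"x":0,"y":0.3,"z":0.03,"rx":0,"ry":0,"rz":0,"grip":0.5},{"x":0,"y":0.05,"z":0,"rx":0,"ry":0,"rz":0,"grip":0.5}]'
python3 lid.py s4
```

```text
time: 10.43
position: [561.2, -55.5, 131.7]
tool_rot: [0.0, 0.753, -0.658, -0.0]
contact_force: [2.1, 3.5, -7.0]
finger_gap: 10.9
finger_force: 40.0
lid angle 0.6965662320344095 t 10.4333
TCP s -30.7 lat -62.0 z 131.7 F [ 2.1  3.5 -7. ]
rod line 517 [ 4.10000e-02  9.99000e-01 -2.78140e+01  3.06749e+02] phi -1.529697 lowest [-20.52950363  69.27134807]
```

```bash
python3 -m jog '[{"x":0,"y":0.02,"z":0.1,"rx":0,"ry":0,"rz":0,"grip":0.5},{"x":0,"y":0.02,"z":0.1,"rx":0,"ry":0,"rz":0,"grip":0.5},{"x":0,"y":0.02,"z":0.1,"rx":0,"ry":0,"rz":0,"grip":0.5},{"x":0,"y":0.02,"z":0.1,"rx":0,"ry":0,"rz":0,"grip":0.5},{"x":0,"y":0,"z":0,"rx":0,"ry":0,"rz":0,"grip":0.5}]' 14
python3 -m jog '[{"x":0,"y":0.02,"z":0.1,"rx":0,"ry":0,"rz":0,"grip":0.5},{"x":0,"y":0.02,"z":0.1,"rx":0,"ry":0,"rz":0,"grip":0.5},{"x":0,"y":0,"z":0,"rx":0,"ry":0,"rz":0,"grip":0.5}]'
python3 lid.py s5
python3 -m jog '[{"x":0,"y":0.02,"z":0.1,"rx":0,"ry":0,"rz":0,"grip":0.5},{"x":0,"y":0,"z":0,"rx":0,"ry":0,"rz":0,"grip":0.5}]'
python3 -m jog '[{"x":0,"y":0.02,"z":0.1,"rx":0,"ry":0,"rz":0,"grip":0.5},{"x":0,"y":0,"z":0,"rx":0,"ry":0,"rz":0,"grip":0.5}]'
```

```text
time: 10.9
position: [561.0, -55.6, 127.5]
tool_rot: [0.0, 0.753, -0.658, -0.0]
contact_force: [0.3, 2.7, -5.5]
finger_gap: 11.5
finger_force: 14.0
time: 11.15
position: [560.6, -55.7, 125.5]
tool_rot: [0.0, 0.753, -0.658, -0.0]
contact_force: [-0.4, 3.7, -5.0]
finger_gap: 11.5
finger_force: 14.0
lid angle 0.6535294539650721 t 11.15
TCP s -31.3 lat -62.1 z 125.5 F [-0.4  3.7 -5. ]
rod line 524 [ 2.7000e-02  1.0000e+00 -3.1016e+01  3.0036e+02] phi -1.5437999 lowest [-20.68337604  68.99161277]
time: 11.37
position: [560.5, -55.7, 124.6]
tool_rot: [0.0, 0.753, -0.658, -0.0]
contact_force: [0.1, 2.7, -5.0]
finger_gap: 11.4
finger_force: 14.0
time: 11.53
position: [560.3, -55.7, 123.6]
tool_rot: [0.0, 0.753, -0.658, -0.0]
contact_force: [0.1, 4.0, -5.0]
finger_gap: 11.4
finger_force: 14.0
```

```bash
for i in 1; do python3 -m jog '[{"x":0,"y":0.02,"z":0.1,"rx":0,"ry":0,"rz":0,"grip":0.5},{"x":0,"y":0,"z":0,"rx":0,"ry":0,"rz":0,"grip":0.5}]'
python3 -m jog '[{"x":0,"y":0.02,"z":0.1,"rx":0,"ry":0,"rz":0,"grip":0.5},{"x":0,"y":0,"z":0,"rx":0,"ry":0,"rz":0,"grip":0.5}]'
python3 -m jog '[{"x":0,"y":0.02,"z":0.1,"rx":0,"ry":0,"rz":0,"grip":0.5},{"x":0,"y":0,"z":0,"rx":0,"ry":0,"rz":0,"grip":0.5}]'; done; python3 lid.py s6
```

```text
time: 11.7
position: [560.0, -55.8, 122.6]
tool_rot: [0.0, 0.753, -0.658, -0.0]
contact_force: [0.2, 4.1, -5.3]
finger_gap: 11.4
finger_force: 14.0
time: 11.87
position: [559.9, -55.8, 121.6]
tool_rot: [0.0, 0.753, -0.658, -0.0]
contact_force: [0.0, 3.5, -3.6]
finger_gap: 11.7
finger_force: 14.0
time: 12.03
position: [559.7, -55.8, 120.6]
tool_rot: [0.0, 0.753, -0.658, -0.0]
contact_force: [0.2, 2.9, -4.9]
finger_gap: 11.2
finger_force: 14.0
lid angle 0.6225337869235096 t 12.0333
TCP s -32.2 lat -62.1 z 120.6 F [ 0.2  2.9 -4.9]
rod line 519 [ 2.20000e-02  1.00000e+00 -3.31650e+01  2.89836e+02] phi -1.5489209 lowest [-25.02643452  67.34610597]
```

```bash
python3 -m jog '[{"x":0,"y":0.02,"z":0.1,"rx":0,"ry":0,"rz":0,"grip":0.5},{"x":0,"y":0,"z":0,"rx":0,"ry":0,"rz":0,"grip":0.5}]'
python3 -m jog '[{"x":0,"y":0.02,"z":0.1,"rx":0,"ry":0,"rz":0,"grip":0.5},{"x":0,"y":0,"z":0,"rx":0,"ry":0,"rz":0,"grip":0.5}]'
python3 -m jog '[{"x":0,"y":0.02,"z":0.1,"rx":0,"ry":0,"rz":0,"grip":0.5},{"x":0,"y":0,"z":0,"rx":0,"ry":0,"rz":0,"grip":0.5}]'; python3 lid.py s7
```

```text
time: 12.25
position: [559.5, -55.8, 119.6]
tool_rot: [0.0, 0.753, -0.658, -0.0]
contact_force: [-0.4, 4.1, -4.4]
finger_gap: 11.6
finger_force: 14.0
time: 12.42
position: [559.3, -55.9, 118.6]
tool_rot: [0.0, 0.753, -0.658, -0.0]
contact_force: [0.3, 3.8, -4.6]
finger_gap: 11.6
finger_force: 14.0
time: 12.58
position: [559.1, -55.9, 117.6]
tool_rot: [0.0, 0.753, -0.658, -0.0]
contact_force: [0.6, 4.5, -5.0]
finger_gap: 11.8
finger_force: 14.0
lid angle 0.6037945134721306 t 12.5833
TCP s -32.8 lat -62.1 z 117.6 F [ 0.6  4.5 -5. ]
rod line 513 [ 2.50000e-02  1.00000e+00 -3.35160e+01  2.97022e+02] phi -1.5459421 lowest [-22.93118606  71.13425892]
```

```bash
python3 -m jog '[{"x":0,"y":0.02,"z":0.1,"rx":0,"ry":0,"rz":0,"grip":0.5},{"x":0,"y":0.02,"z":0.1,"rx":0,"ry":0,"rz":0,"grip":0.5},{"x":0,"y":0.02,"z":0.1,"rx":0,"ry":0,"rz":0,"grip":0.5},{"x":0,"y":0,"z":0,"rx":0,"ry":0,"rz":0,"grip":0.5}]' 10
python3 -m jog '[{"x":0,"y":0.02,"z":0.1,"rx":0,"ry":0,"rz":0,"grip":0.5},{"x":0,"y":0.02,"z":0.1,"rx":0,"ry":0,"rz":0,"grip":0.5},{"x":0,"y":0,"z":0,"rx":0,"ry":0,"rz":0,"grip":0.5}]' 
python3 -m jog '[{"x":0,"y":0.02,"z":0.1,"rx":0,"ry":0,"rz":0,"grip":0.5},{"x":0,"y":0,"z":0,"rx":0,"ry":0,"rz":0,"grip":0.5}]' 
python3 lid.py s8
```

```text
time: 12.97
position: [558.4, -56.0, 114.5]
tool_rot: [0.0, 0.753, -0.658, -0.0]
contact_force: [0.1, 5.0, -5.1]
finger_gap: 11.3
finger_force: 10.0
time: 13.22
position: [558.1, -56.0, 112.5]
tool_rot: [0.0, 0.753, -0.658, -0.0]
contact_force: [0.5, 4.4, -4.6]
finger_gap: 11.6
finger_force: 10.0
time: 13.38
position: [558.0, -56.1, 111.7]
tool_rot: [-0.0, 0.753, -0.658, 0.0]
contact_force: [0.1, 5.1, -1.6]
finger_gap: 11.5
finger_force: 10.0
lid angle 0.568372861065715 t 13.3833
TCP s -33.9 lat -62.2 z 111.7 F [ 0.1  5.1 -1.6]
rod line 513 [ 2.00000e-02  1.00000e+00 -3.58190e+01  2.89641e+02] phi -1.5512135 lowest [-26.99807081  70.00118282]
```

```bash
python3 -m jog '[{"x":0,"y":0.01,"z":0.06,"rx":0,"ry":0,"rz":0,"grip":0.5},{"x":0,"y":0,"z":0,"rx":0,"ry":0,"rz":0,"grip":0.5},{"x":0,"y":0,"z":0,"rx":0,"ry":0,"rz":0,"grip":0.5},{"x":0,"y":0,"z":0,"rx":0,"ry":0,"rz":0,"grip":0.5},{"x":0,"y":0,"z":0,"rx":0,"ry":0,"rz":0,"grip":0.5}]' 4
python3 lid.py s9
python3 -m jog '[{"x":0,"y":0,"z":0,"rx":0,"ry":0,"rz":0,"grip":1.5},{"x":0,"y":0,"z":0,"rx":0,"ry":0,"rz":0,"grip":1.8},{"x":0,"y":0,"z":0,"rx":0,"ry":0,"rz":0,"grip":2.1},{"x":0,"y":0,"z":0,"rx":0,"ry":0,"rz":0,"grip":2.1},{"x":0,"y":0,"z":0,"rx":0,"ry":0,"rz":0,"grip":2.1},{"x":0,"y":0,"z":0,"rx":0,"ry":0,"rz":0,"grip":2.1},{"x":0,"y":0,"z":0,"rx":0,"ry":0,"rz":0,"grip":2.1},{"x":0,"y":0,"z":0,"rx":0,"ry":0,"rz":0,"grip":2.1}]' 4
python3 lid.py s10
```

```text
time: 13.85
position: [558.2, -56.2, 111.4]
tool_rot: [-0.0, 0.753, -0.658, 0.0]
contact_force: [1.6, 4.6, 3.5]
finger_gap: 11.4
finger_force: 4.0
lid angle 0.5659844258840017 t 13.85
TCP s -33.7 lat -62.3 z 111.4 F [1.6 4.6 3.5]
rod line 522 [ 1.10000e-02  1.00000e+00 -3.65830e+01  2.82987e+02] phi -1.5597165 lowest [-24.94553554  67.49236915]
time: 14.57
position: [557.8, -56.1, 111.1]
tool_rot: [0.0, 0.753, -0.658, -0.0]
contact_force: [-0.7, -0.3, -0.1]
finger_gap: 20.8
finger_force: 0.0
lid angle 0.5668402670195188 t 14.5667
TCP s -34.1 lat -62.2 z 111.1 F [-0.7 -0.3 -0.1]
rod line 517 [ 1.8000e-02  1.0000e+00 -3.5721e+01  2.8836e+02] phi -1.5528649 lowest [-21.32023202  67.83382826]
```

The lid holds at 0.567 with the fingers clear of the pin. Next I open wide and back out along the lane.

```bash
python3 -m jog '[{"x":0,"y":0,"z":0,"rx":0,"ry":0,"rz":0,"grip":4},{"x":0,"y":0,"z":0,"rx":0,"ry":0,"rz":0,"grip":5},{"x":0,"y":0,"z":0,"rx":0,"ry":0,"rz":0,"grip":5},{"x":1,"y":0,"z":0,"rx":0,"ry":0,"rz":0,"grip":5},{"x":1.5,"y":0,"z":0,"rx":0,"ry":0,"rz":0,"grip":5},{"x":1.5,"y":0,"z":0,"rx":0,"ry":0,"rz":0,"grip":5},{"x":1.5,"y":0,"z":0,"rx":0,"ry":0,"rz":0,"grip":5},{"x":1.5,"y":0,"z":0,"rx":0,"ry":0,"rz":0,"grip":5},{"x":1,"y":0,"z":-1,"rx":0,"ry":0,"rz":0,"grip":5},{"x":0,"y":0,"z":-2,"rx":0,"ry":0,"rz":0,"grip":5},{"x":0,"y":0,"z":-3,"rx":0,"ry":0,"rz":0,"grip":5},{"x":0,"y":0,"z":-3,"rx":0,"ry":0,"rz":0,"grip":5}]'
python3 -m jog '[{"x":0,"y":0,"z":-3,"rx":0,"ry":0,"rz":0,"grip":5},{"x":0,"y":0,"z":-3,"rx":0,"ry":0,"rz":0,"grip":5},{"x":2,"y":0,"z":-3,"rx":0,"ry":0,"rz":0,"grip":5},{"x":3,"y":0,"z":-3,"rx":0,"ry":0,"rz":0,"grip":5},{"x":3,"y":0,"z":-2,"rx":0,"ry":0,"rz":0,"grip":5},{"x":3,"y":0,"z":0,"rx":0,"ry":0,"rz":0,"grip":5},{"x":3,"y":0,"z":0,"rx":0,"ry":0,"rz":0,"grip":5},{"x":0,"y":0,"z":0,"rx":0,"ry":0,"rz":0,"grip":5},{"x":0,"y":0,"z":0,"rx":0,"ry":0,"rz":0,"grip":5}]'
python3 lid.py s11; python3 lid.py s12
python3 -c "
import cv2
b=cv2.imread('pics/s12.png')[120:300,180:420]
cv2.imwrite('pics/c3.png',cv2.convertScaleAbs(cv2.resize(b,(800,600),interpolation=2),alpha=1.4))"
```

```text
time: 15.62
position: [568.1, -136.9, 201.6]
tool_rot: [0.0, 0.753, -0.658, -0.001]
contact_force: [1.1, 0.6, -0.4]
finger_gap: 50.2
finger_force: 0.0
time: 16.37
position: [586.8, -276.2, 340.1]
tool_rot: [0.0, 0.752, -0.659, -0.0]
contact_force: [-0.1, -0.6, -0.3]
finger_gap: 50.0
finger_force: 0.0
lid angle 0.5668096462825275 t 16.3667
TCP s -34.2 lat -284.2 z 340.1 F [-0.1 -0.6 -0.3]
rod line 221 [ 1.40000e-01 -9.90000e-01 -4.35420e+01  2.00829e+02] phi 1.4307932 lowest [-21.91581084  66.75108436]
lid angle 0.5666962847595475 t 16.4167
TCP s -34.0 lat -282.9 z 340.2 F [ 0.4  0.7 -0. ]
rod line 223 [ 1.36000e-01 -9.91000e-01 -4.29710e+01  1.99715e+02] phi 1.4345496 lowest [-24.4083815  66.1837651]
```

View pics/c3.png

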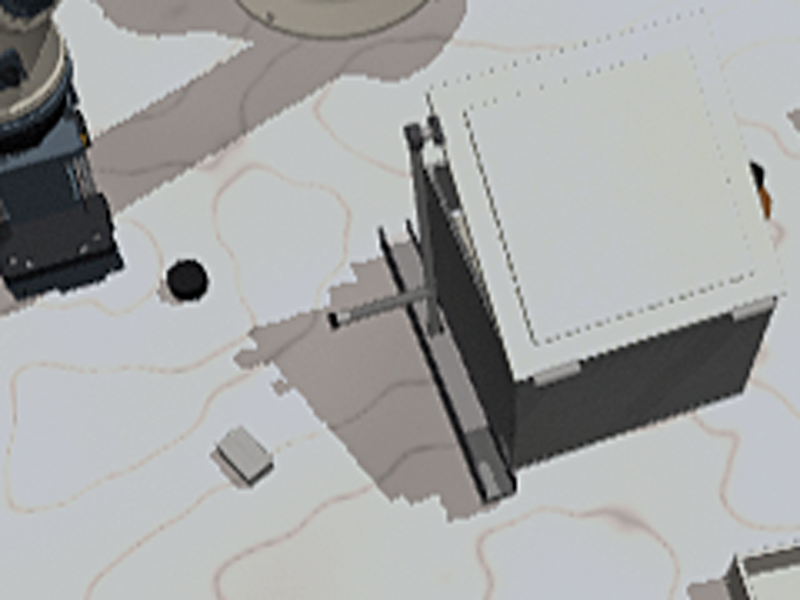

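The picture shows the lid standing on the rod, with the foot in the track at about (435, 325). The gripper is well clear on the left, and the gauge and mount sit where they were. The lid is steady at 0.567 and the rod leans 0.137, which puts the foot at about z = 36 mm, so it is seated.

```bash
python3 -c "
from station import job_done
print(job_done())"
```

```text
the job is handed in; nothing more can be done
None
```

The job is handed in, with no verdict shown yet: the lid stands open at about 0.57 rad on the rod, its foot in the holding hole at about z = 36 mm, and the gripper is clear.

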